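Tip a glass marble into the cam lift and hold it at full lift

ROBOT

A 6-joint arm with a two-finger parallel gripper is mounted at the origin on the work surface. World frame = base frame: x ahead of the robot, y to its left, z up, the work surface at z = 0. Lengths are in m, angles in rad, forces in N, time in s.
With the tool pointing down it reaches from about 0.325 to 0.775 m from the base axis. Payload 5.5 kg.
Tool frame: the origin (TCP) lies at the centre of the arm's flange, where the gripper is bolted on; the fingertips stand 182 mm ahead of it and the grasp point (between the pads) lies 163 mm ahead of it (arm.finger_overhang is the distance from the TCP to the fingertips, in m); z points along the fingers, y is the line along which they close (so a half turn about z gives the same grasp; the last joint's range is limited). The gripper opens to 88 mm and grips with 3 to 60 N. Pads are 20 mm wide; open, the fingers measure 115 mm over their backs; the gripper's body (75 mm by 178 mm) begins 61 mm behind the grasp point.
Start: joints at [-1.275, 0.091, 1.231, -0, 1.82, -0.057], TCP at [0.207, -0.563, 0.405] pointing down, gripper open.
Joint ranges: [-2.87, 2.87], [-0.86, 2.18], [0.17, 2.46], [-1.51, 4.65], [0.06, 2.69], [-2.65, 2.65]. Speed limits (rad/s): [2.57, 2.57, 3.01, 3.14, 3.14, 3.14].

INTERFACE

Orientations are given as a 3x3 rotation matrix whose columns are the frame's x, y, z axes.
In Python, from plant import arm gives the robot as it stands.
- The arm moves only by the tool servo_tool, never from a script. Its argument "steps" is a list of rows, each a list of 3 entries, a list of its own where there are three numbers: the turn, a rotation vector about the tool's x, y, z normalised to -1 to 1, where 1 is 4 degrees, then the shift along the tool's x, y, z normalised to -1 to 1, where 1 is 0.8 m, then the opening, from 0 (shut) to 1 (fully open). In form: [[[wx, wy, wz], [x, y, z], jaw], ...]. A call has 1 to 8 rows; each row shifts and turns the commanded pose from where the row before left it, along the tool's axes as they then stand; what a row does not reach is not made up. A row lasts 1/10 s, in which the tool goes at most 50 mm and 8.59 degrees, less where a joint would pass 70% of its speed; a pose out of reach is approached as far as the arm can. A call with a number of a shift or a turn outside -1 to 1 is refused whole. A call with a gripper value outside its range is refused whole. The fingers move at their own pace and stop on an object; the grip force is fixed at half the most. Time passes only in rows, so rows that do not move let the fingers close. It gives the time, the measured TCP pose, the force, the opening and the grip force at its end, in the units of the state.
- arm.observe(): the state, without advancing time (a new reading comes with each control period).
- arm.capture(name): name is "scene" or "top" or "wrist"; returns a dict with "image" (420x560x3 uint8, red, green, blue), "vfov" (degrees; the focal length in pixels is half the picture's height over the tangent of half this angle, whatever the lens; pixels are square), "cx", "cy" (the principal point, pixels), "rvec" (rotation vector, rad) and "tvec" (3), from world to camera coordinates, as OpenCV has them. Camera axes: x right, y down, z forward; pixel columns grow to the right and rows downward; lengths in m; the calibration is good to about 2 mm. A picture is of the moment at which its call begins. There is no depth.
- arm.job_done(): hands the job in; it is judged then, once.
The state is a dict: "time_s": time; "joint_pos": joint angles; "joint_velocities": joint speeds; "effort": joint torques, N m; "position": TCP position; "ee_rot": TCP orientation; "force": force on the tool from outside, world axes, zero at the start; "torque": the same for the moment, N m; "finger_gap": opening from 0.0 (shut) to 1.0 (fully open); "finger_force": force on a finger pad.
Only numpy, scipy, OpenCV 4.12 (cv2) and the standard library are available. Lean on these libraries where they do the work, as an engineer would, in place of code of your own. Each camera call takes 0.05 s, during which the arm holds its last target. There are 200 camera calls.

TASK

Lift the handle of the hinged mould until it is tipped about 40 degrees, so that the glass marble rolls down the chute into the lift cup, then lower the mould back to level without letting it drop. Then swing the cam lever up to the point of highest lift and keep hold of it there: finish while holding the lever, because it springs back when let go. Do not drop the marble, and leave the other things on the bench where they are.

Things in the scene. Friction and masses are not known exactly. Their poses are not given: they have to be found in the camera images.
- station: Fixed fixture on a steel base plate 150 x 270 mm, 12 mm thick; origin under its middle, on the bench. Tipping mould at its +y end, cam lift at its -y end, a sloping chute between; lever on its -x side, towards the robot. Mould hinge and cam shaft are parallel to its x axis. A fixed brass burner, 128 mm tall, stands behind (+x) the lift, 80 to 175 mm from its middle.
- mould (a joint): Tilt of the tipping mould (rad): 0 = level, resting on its stop; grows as the handle end is lifted; end stop at 1.0. A 2.5 mm sill keeps the marble in until about 0.58. The mould weighs 0.28 kg and falls back by itself if let go.
- mould_hinge (a point): Hinge line of the mould, at its lip, mid-width; 138 mm above the bench. Axis along the station's x. The mould is a dark steel trough 52 mm wide, 81 mm long, 36 mm high.
- mould_grip (a point): Grip point on the mould's handle: a bare steel rod 12 mm thick that sticks out 65 mm from the mould's outer (+y) end wall; this point is on the rod's centre line, 39 mm outside the end wall, 120 mm from the hinge along the mould and 18 mm above it (so 156 mm above the bench when level). The rod can be pinched from above with the fingers either side in the station's x direction; it turns between the pads as the mould tips.
- marble_center (a point): Centre of the green glass marble, 32 mm in diameter, about 43 g. Starts loose in the mould.
- cup_floor (a point): Middle of the inner floor of the aluminium lift cup (inside 44 x 50 mm, 22 mm walls, taller 44 mm wall at the -y side). The marble's centre is 16 mm above the floor when in it. Its height over the bench is 86 mm + 12 mm x cos(cam).
- cam (a joint): Angle of the cam lever (rad): 0 = lever straight up, nose of the eccentric up, cup at its highest; positive = leaning to the station's -y side, where it rests on its stop at 1.35 at the start; negative = past the top, where the cup sinks again (stop at -0.8). A return spring pulls it back to 1.35 from every position: about 1 N at the knob near the top, at most about 2 N on the way.
- lever_pivot (a point): Where the cam lever turns: the lever is a 10 mm steel rod with a black ball knob, turning in front (station -x side) of the cam tower. This point is on the cam shaft's axis, 50 mm above the bench, 55 mm to the station's -x side of the cup's middle. Its own z axis points along the rod to the knob.
- lever_knob (a point): Centre of the ball knob, 24 mm in diameter, 140 mm from the shaft axis. Can be pinched from above with the fingers either side in the station's x direction; it turns between the pads as the lever swings.
- colour_jar: amber glass jar with a steel lid, 60 mm across, 90 mm tall, loose; a bystander. Origin at its underside.
- beaker: clear glass beaker, 64 mm across, 80 mm tall, loose; a bystander. Origin at its underside.
- spatula: flat spatula lying on the bench, loose; a bystander. Origin at its underside.
- brush: brush lying on the bench, loose; a bystander. Origin at its underside.
- wrench: wrench lying on the bench, loose; a bystander. Origin at its underside.
- goblet: clear glass bulb on a stem with a round foot, 137 mm tall, loose, easily tipped; a bystander. Origin at its underside.
Things that resemble listed ones, but are neither listed nor needed, are in the scene too. Of the things shaped like the part that bears marble_center, the green glass one is meant.

How it is judged:
By the outcome, as a careful person would: the job done as asked, in the order asked, and still so for the second after the job is handed in, while the arm keeps its last pose, push and grip.
It also fails if it takes over 45 s, if anything falls off the work surface, if the arm or the gripper's body presses on something with over 40 N, if the wrist force passes 120 N, or if a joint passes its speed limit or range.

## Working session

There is one attempt and no reset: what is moved stays moved. The work goes in short steps, Python scripts to look and compute and a tool call to move; the robot and the scene stay as the last step left them, time stands still between calls to the robot, and variables do not carry over. Pictures are saved under pics/ and viewed, at most 10 in all, crops included, and the job is handed in when it is done.

Besides the shell and the picture viewer there is one more tool, called after "Call:" by a JSON object that holds its "api" and its "payload". servo_tool: Moves the arm, as the interface text tells. Scaled input: -1 to 1 covers 0.8 m each way for a shift and 4 degrees each way for a turn. Its arguments: {"type":"object","properties":{"steps":{"type":"array"}},"required":["steps"]}

```bash
mkdir -p pics; ls; cat > h.py <<'E'
import numpy as np,cv2
from plant import arm
def cap(n,f=None):
    c=arm.capture(n)
    if f: cv2.imwrite('pics/'+f,cv2.cvtColor(c['image'],cv2.COLOR_RGB2BGR))
    return c
def ray(c,u,v):
    f=c['image'].shape[0]/2/np.tan(np.radians(c['vfov'])/2)
    R=cv2.Rodrigues(np.array(c['rvec'],float))[0];t=np.array(c['tvec'],float).ravel()
    d=R.T@np.array([(u-c['cx'])/f,(v-c['cy'])/f,1]);return -R.T@t,d/np.linalg.norm(d)
def onz(c,u,v,z):
    o,d=ray(c,u,v);return o+d*(z-o[2])/d[2]
def proj(c,p):
    f=c['image'].shape[0]/2/np.tan(np.radians(c['vfov'])/2)
    R=cv2.Rodrigues(np.array(c['rvec'],float))[0];q=R@np.array(p,float)+np.array(c['tvec'],float).ravel()
    return np.round([c['cx']+f*q[0]/q[2],c['cy']+f*q[1]/q[2]],1)
E
python3 - <<'E'
from h import *
import pickle
for n in ['scene','top']:
    c=cap(n,n+'0.png'); pickle.dump(c,open(n+'.pkl','wb'))
    o,_=ray(c,280,210); print(n,c['vfov'],c['cx'],c['cy'],o)
print(arm.observe())
E
```

```text
pics
scene 54.51004530196468 278.1481221408321 209.2052211194238 [ 1.03561688 -0.01834813  0.84465297]
top 50.449835080118746 272.72104814119353 210.57504230563603 [0.43090257 0.04059521 1.08290546]
{'time_s': 0.1, 'joint_pos': array([-1.27469787e+00,  9.17478848e-02,  1.23172283e+00, -1.12024561e-06,
        1.81981918e+00, -5.67324082e-02]), 'joint_velocities': array([ 4.48546839e-04,  5.64858527e-06, -3.29228228e-03,  7.31325843e-05,
        3.13274452e-04,  1.39508000e-04]), 'effort': array([ 2.48636999e-03, -4.47858882e+01, -4.07569098e+01,  7.00434018e-02,
        2.84468086e-02, -1.31542033e-04]), 'position': array([ 0.2073264 , -0.56308925,  0.40366515]), 'ee_rot': array([[ 9.38398372e-01,  3.45554986e-01, -4.96274946e-04],
       [ 3.45555329e-01, -9.38396974e-01,  1.62305550e-03],
       [ 9.51520110e-05, -1.69456309e-03, -9.99998560e-01]]), 'force': array([0.74862287, 0.52861935, 0.06778602]), 'torque': array([-0.04696107,  0.06076388,  0.06664516]), 'finger_force': 0.0, 'finger_gap': 1.0003387213964574}
```

View pics/scene0.png

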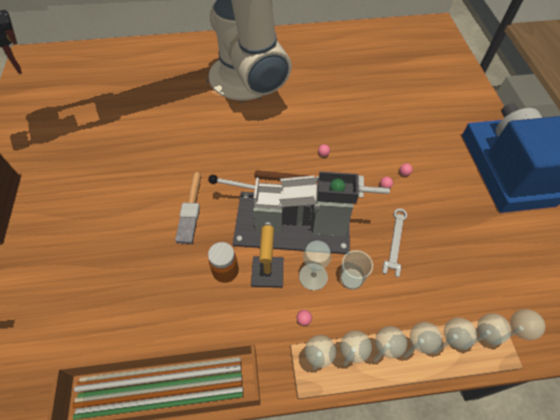

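View pics/top0.png

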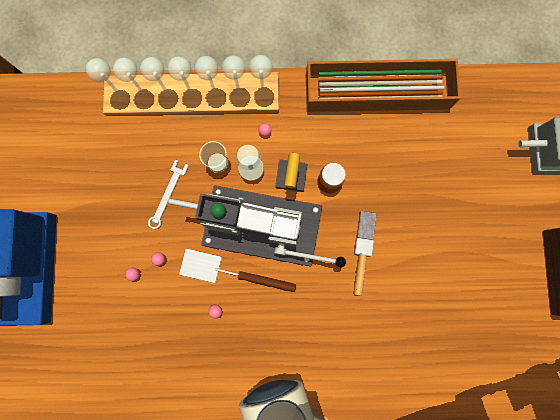

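The scene view shows the marble near (338,186) and the knob near (213,179). In the top view they are near (218,211) and (341,262), with the handle running (170,202) to (197,207). The spatula lies in front of the station, and the wrench lies under the handle end.

```bash
python3 - <<'E'
from h import *
import pickle
S=pickle.load(open('scene.pkl','rb'));T=pickle.load(open('top.pkl','rb'))
def cen(c,kind,x,y,r):
    im=c['image'].astype(int)[y-r:y+r,x-r:x+r]
    m=(im[...,1]>im[...,0]+25)&(im[...,1]>im[...,2]+10) if kind=='g' else im.max(2)<45
    n,l,st,ce=cv2.connectedComponentsWithStats(m.astype(np.uint8))
    k=1+np.argmax(st[1:,4]);return ce[k]+[x-r,y-r],st[k]
def tri(a,b):
    (o1,d1),(o2,d2)=ray(S,*a),ray(T,*b)
    A=np.c_[d1,-d2];s=np.linalg.lstsq(A,o2-o1,rcond=None)[0]
    p,q=o1+d1*s[0],o2+d2*s[1];return (p+q)/2,np.linalg.norm(p-q)
for nm,k,a,b,r in[('marble','g',(338,186),(218,211),14),('knob','b',(213,179),(341,262),9)]:
    A,sa=cen(S,k,*a,r);B,sb=cen(T,k,*b,r);print(nm,A,sa,B,sb,tri(A,B))
for p in[(218,186),(322,206),(311,266),(200,243)]:print('plate',onz(T,*p,.012))
for p in[(168,202),(197,207)]:print('handle',onz(T,*p,.156))
for n,c,(x,y,w,h) in[('S',S,(190,140,220,120)),('T',T,(150,170,210,130))]:
    pass
im=T['image'][165:285,150:360];im=cv2.resize(im,None,fx=3.8,fy=3.8,interpolation=cv2.INTER_CUBIC)
cv2.imwrite('pics/tcrop.png',im[...,::-1])
E
```

```text
marble [337.53103448 184.75862069] [  7   7  14  12 145] [217.60233918 209.85380117] [  7   6  15  15 171] (array([0.55948913, 0.162865  , 0.16125854]), np.float64(0.0013971289184137562))
knob [212.65 178.9 ] [ 6  6  7  7 40] [340.41772152 261.74683544] [ 4  4 10 11 79] (array([ 0.44909907, -0.10138071,  0.07838418]), np.float64(0.00107314231695874))
plate [0.63904094 0.18093223 0.012     ]
plate [ 0.58528079 -0.07159525  0.012     ]
plate [ 0.44133331 -0.04099395  0.012     ]
plate [0.5004386  0.22415865 0.012     ]
handle [0.57860112 0.26757075 0.156     ]
handle [0.56689969 0.20626021 0.156     ]
```

View pics/tcrop.png

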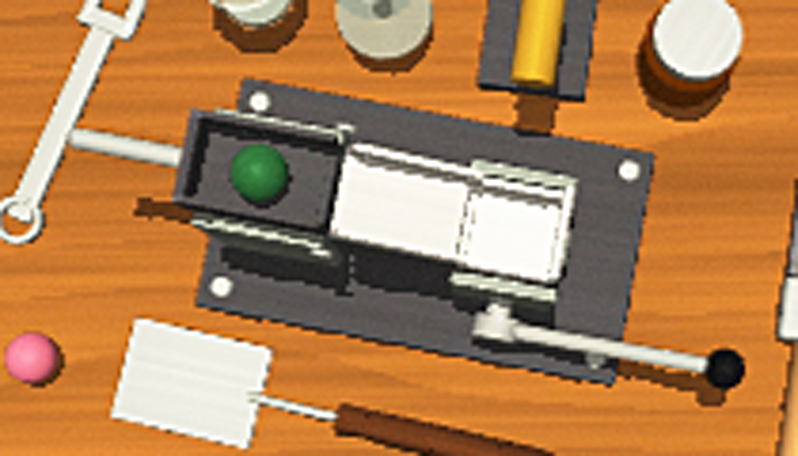

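```bash
python3 - <<'E'
from h import *
import pickle
T=pickle.load(open('top.pkl','rb'))
w=lambda x,y,z:onz(T,x/3.8+150-.37,y/3.8+165-.37,z)
P=[w(*p,.012) for p in[(245,78),(653,153),(612,383),(197,305)]]
m=np.mean(P,0);y1=P[0]-P[1];y2=P[3]-P[2];print('c',m,[np.degrees(np.arctan2(-v[0],v[1])) for v in(y1,y2)],np.linalg.norm(y1),np.linalg.norm(y2),np.linalg.norm(P[0]-P[3]))
a,b=w(72,137,.156),w(180,155,.156);h=a-b;print('handle',a,b,np.linalg.norm(h),np.degrees(np.arctan2(-h[0],h[1])))
g=a-h/np.linalg.norm(h)*.026;print('grip',g)
yaw=np.radians(-11.5);X=np.array([np.cos(yaw),np.sin(yaw),0]);Y=np.array([-np.sin(yaw),np.cos(yaw),0])
print('station coords: grip',(g-m)@X,(g-m)@Y)
k=np.array([.4491,-.1014,.0807]);print('knob',(k-m)@X,(k-m)@Y)
s=arm.observe()['position'];print('from start to grip: toolx',(g-s)@Y,'tooly',(g-s)@X)
E
```

```text
c [0.54196851 0.07509715 0.012     ] [np.float64(-11.545645360315486), np.float64(-11.508966864761433)] 0.26626170354580264 0.2662170964896954 0.14855767089428076
handle [0.58139272 0.2663948  0.156     ] [0.57026171 0.20628718 0.156     ] 0.06112958135517255 -10.491442785496316
grip [0.57665841 0.24082946 0.156     ]
station coords: grip 0.0009517804239419553 0.16932124043530353
knob -0.05581627742733863 -0.19146892345654928
from start to grip: toolx 0.8614127655608597 tooly 0.2016419504056353
```

Call:
{"api": "servo_tool", "payload": {"steps": [[[0,0,-1],[0,0,0],0.5],[[0,0,-1],[0,0,0],0.5],[[0,0,-1],[0,0,0],0.5],[[0,0,-1],[0,0,0],0.5],[[0,0,-1],[0,0,0],0.5],[[0,0,-1],[0,0,0],0.5],[[0,0,-1],[0,0,0],0.5],[[0,0,-1],[0,0,0],0.5]]}}

```text
time_s: 0.9
position: [0.2073, -0.5631, 0.404]
ee_rot: [[0.61, 0.792, -0.0], [0.792, -0.61, 0.001], [0.001, -0.001, -1.0]]
force: [0.6, -1.4, 0.2]
finger_gap: 0.504
finger_force: 0.0
```

Call:
{"api": "servo_tool", "payload": {"steps": [[[0,0,-1],[0,0,0],0.5],[[0,0,-1],[0,0,0],0.5],[[0,0,-1],[0,0,0],0.5],[[0,0,-1],[0,0,0],0.5],[[0,0,-1],[0,0,0],0.5],[[0,0,-1],[0,0,0],0.5],[[0,0,-0.6],[0,0,0],0.5]]}}

```text
time_s: 1.6
position: [0.2073, -0.5631, 0.404]
ee_rot: [[0.195, 0.981, -0.0], [0.981, -0.195, 0.001], [0.001, -0.001, -1.0]]
force: [-0.4, 0.1, 0.9]
finger_gap: 0.498
finger_force: 0.0
```

Call:
{"api": "servo_tool", "payload": {"steps": [[[0,0,0],[0.06,0.014,0],0.5],[[0,0,0],[0.06,0.014,0],0.5],[[0,0,0],[0.06,0.014,0],0.5],[[0,0,0],[0.06,0.014,0],0.5],[[0,0,0],[0.06,0.014,0],0.5],[[0,0,0],[0.06,0.014,0],0.5],[[0,0,0],[0.06,0.014,0],0.5],[[0,0,0],[0.06,0.014,0],0.5]]}}

```text
time_s: 2.4
position: [0.3712, -0.2024, 0.4043]
ee_rot: [[0.198, 0.98, 0.0], [0.98, -0.198, 0.0], [0.0, 0.0, -1.0]]
force: [1.1, 0.1, 0.0]
finger_gap: 0.498
finger_force: 0.0
```

Call:
{"api": "servo_tool", "payload": {"steps": [[[0,0,0],[0.06,0.014,0],0.5],[[0,0,0],[0.06,0.014,0],0.5],[[0,0,0],[0.06,0.014,0],0.5],[[0,0,0],[0.06,0.014,0],0.5],[[0,0,0],[0.06,0.014,0],0.5],[[0,0,0],[0.06,0.014,0],0.5],[[0,0,0],[0.06,0.014,0],0.5],[[0,0,0],[0.06,0.014,0],0.5]]}}

```text
time_s: 3.2
position: [0.535, 0.1566, 0.4042]
ee_rot: [[0.197, 0.98, -0.0], [0.98, -0.197, -0.0], [-0.0, -0.0, -1.0]]
force: [-0.1, -0.7, 1.4]
finger_gap: 0.5
finger_force: 0.0
```

Call:
{"api": "servo_tool", "payload": {"steps": [[[0,0,0],[0.06,0.014,0],0.5],[[0,0,0],[0.056,0.014,0],0.5],[[0,0,0],[0,0,0],0.5],[[0,0,0],[0,0,0],0.5]]}}

```text
time_s: 3.6
position: [0.5752, 0.242, 0.4027]
ee_rot: [[0.196, 0.981, -0.003], [0.981, -0.196, -0.001], [-0.002, -0.003, -1.0]]
force: [0.4, -0.2, 0.3]
finger_gap: 0.505
finger_force: 0.0
```

```bash
python3 - <<'E'
from h import *
c=cap('wrist','w1.png');s=arm.observe();R=s['ee_rot'];p=s['position']
print(p,proj(c,p+R@[0,0,.163]),proj(c,[.5767,.2408,.156]))
import pickle;pickle.dump(c,open('w1.pkl','wb'))
E
```

```text
[0.57491482 0.24098919 0.40389112] [276.4 276.5] [279.7 223.4]
```

View pics/w1.png

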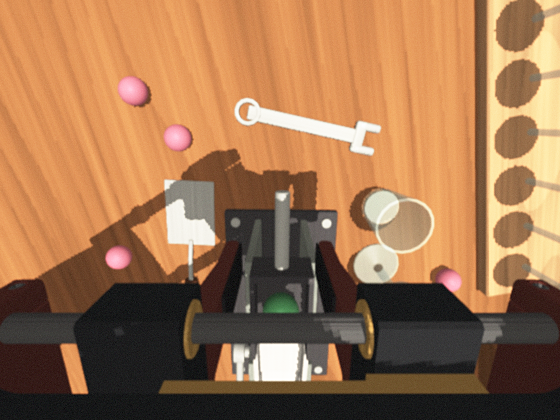

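The wrist view shows the rod from its tip (282,192) to the wall (281,270), centred between the fingers. The grip point is at about (282,223), as predicted. I'll descend and grip.

Call:
{"api": "servo_tool", "payload": {"steps": [[[0,0,0],[0,0.001,0.02],0.5],[[0,0,0],[0,0.001,0.03],0.5],[[0,0,0],[0,0.0005,0.03],0.5],[[0,0,0],[0,0,0.018],0.5],[[0,0,0],[0,0,0.008],0.5],[[0,0,0],[0,0,0],0.5]]}}

```text
time_s: 4.25
position: [0.5766, 0.24, 0.3191]
ee_rot: [[0.198, 0.98, -0.001], [0.98, -0.198, -0.0], [-0.001, -0.001, -1.0]]
force: [0.1, -0.1, 0.5]
finger_gap: 0.502
finger_force: 0.0
```

Call:
{"api": "servo_tool", "payload": {"steps": [[[0,0,0],[0,0,0],0.05],[[0,0,0],[0,0,0],0.05],[[0,0,0],[0,0,0],0.05],[[0,0,0],[0,0,0],0.05],[[0,0,0],[0,0,0],0.05],[[0,0,0],[0,0,0],0.05]]}}

```text
time_s: 4.85
position: [0.577, 0.2407, 0.3204]
ee_rot: [[0.197, 0.98, 0.001], [0.98, -0.197, 0.0], [0.001, 0.001, -1.0]]
force: [-0.5, 0.6, 1.9]
finger_gap: 0.129
finger_force: 30.0
```

Call:
{"api": "servo_tool", "payload": {"steps": [[[0,0,0],[-0.001,0,-0.0065],0.05],[[0,0,0],[-0.0015,0,-0.0065],0.05],[[0,0,0],[-0.0018,0,-0.0064],0.05],[[0,0,0],[-0.0019,0,-0.0063],0.05],[[0,0,0],[-0.0023,0,-0.0062],0.05],[[0,0,0],[-0.0025,0,-0.0062],0.05],[[0,0,0],[-0.0028,0,-0.006],0.05],[[0,0,0],[-0.003,0,-0.0059],0.05]]}}

```text
time_s: 5.65
position: [0.5742, 0.2269, 0.3599]
ee_rot: [[0.198, 0.98, -0.0], [0.98, -0.198, -0.001], [-0.001, -0.0, -1.0]]
force: [3.8, -3.5, -5.7]
finger_gap: 0.127
finger_force: 30.0
```

Call:
{"api": "servo_tool", "payload": {"steps": [[[0,0,0],[-0.0033,0,-0.0057],0.05],[[0,0,0],[-0.0035,0,-0.0056],0.05],[[0,0,0],[-0.0038,0,-0.0054],0.05],[[0,0,0],[-0.004,0,-0.0053],0.05],[[0,0,0],[-0.0043,0,-0.005],0.05],[[0,0,0],[-0.0044,0,-0.005],0.05],[[0,0,0],[-0.0047,0,-0.0047],0.05],[[0,0,0],[-0.0048,0,-0.0045],0.05]]}}

```text
time_s: 6.45
position: [0.569, 0.2015, 0.3929]
ee_rot: [[0.197, 0.98, -0.0], [0.98, -0.197, 0.0], [0.0, -0.0, -1.0]]
force: [4.6, -2.5, -7.0]
finger_gap: 0.131
finger_force: 30.0
```

Call:
{"api": "servo_tool", "payload": {"steps": [[[0,0,0],[-0.001,0,-0.0009],0.05],[[0,0,0],[0,0,0],0.05],[[0,0,0],[0,0,0],0.05],[[0,0,0],[0,0,0],0.05],[[0,0,0],[0,0,0],0.05],[[0,0,0],[0,0,0],0.05],[[0,0,0],[0,0,0],0.05],[[0,0,0],[0,0,0],0.05]]}}

```text
time_s: 7.25
position: [0.5689, 0.201, 0.3935]
ee_rot: [[0.197, 0.98, -0.0], [0.98, -0.197, 0.0], [-0.0, -0.0, -1.0]]
force: [3.3, -2.4, -6.8]
finger_gap: 0.127
finger_force: 30.0
```

```bash
python3 - <<'E'
from h import *
a=cap('scene')['image'][130:270,170:420];b=cap('top')['image'][160:300,140:390]
cv2.imwrite('pics/m2.png',cv2.resize(np.vstack([a,b]),None,fx=2.1,fy=2.1,interpolation=cv2.INTER_CUBIC)[...,::-1])
E
```

```text
(no output)
```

View pics/m2.png

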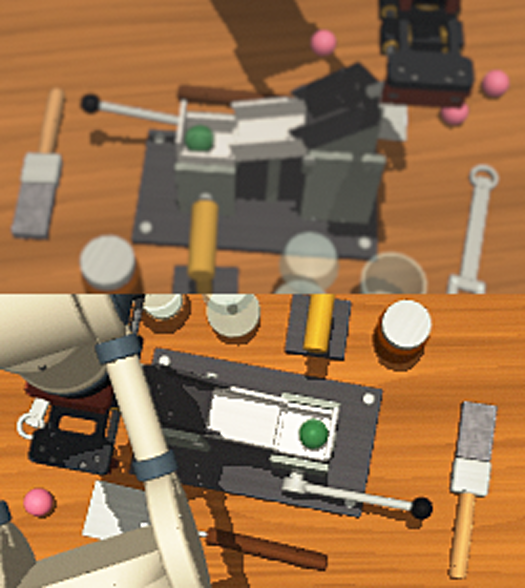

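The picture shows the marble in the lift cup, at about (200,138) in the scene half and (313,434) in the top half, with the mould tipped. I'll lower it along the same arc.

Call:
{"api": "servo_tool", "payload": {"steps": [[[0,0,0],[0.001,0,0.0009],0.05],[[0,0,0],[0.0048,0,0.0045],0.05],[[0,0,0],[0.0047,0,0.0047],0.05],[[0,0,0],[0.0044,0,0.005],0.05],[[0,0,0],[0.0043,0,0.005],0.05],[[0,0,0],[0.004,0,0.0053],0.05],[[0,0,0],[0.0038,0,0.0054],0.05],[[0,0,0],[0.0035,0,0.0056],0.05]]}}

```text
time_s: 8.15
position: [0.5737, 0.2257, 0.3649]
ee_rot: [[0.197, 0.98, 0.002], [0.98, -0.197, 0.002], [0.002, 0.001, -1.0]]
force: [3.4, 2.1, 3.2]
finger_gap: 0.126
finger_force: 30.0
```

Call:
{"api": "servo_tool", "payload": {"steps": [[[0,0,0],[0.0033,0,0.0057],0.05],[[0,0,0],[0.003,0,0.0059],0.05],[[0,0,0],[0.0028,0,0.006],0.05],[[0,0,0],[0.0025,0,0.0062],0.05],[[0,0,0],[0.0023,0,0.0062],0.05],[[0,0,0],[0.0019,0,0.0063],0.05],[[0,0,0],[0.0018,0,0.0064],0.05]]}}

```text
time_s: 8.85
position: [0.5766, 0.2388, 0.3297]
ee_rot: [[0.197, 0.98, 0.0], [0.98, -0.197, 0.0], [0.0, 0.0, -1.0]]
force: [4.7, 2.2, 2.7]
finger_gap: 0.127
finger_force: 30.0
```

Call:
{"api": "servo_tool", "payload": {"steps": [[[0,0,0],[0.0008,0,0.0033],0.05],[[0,0,0],[0.0007,0,0.0032],0.05],[[0,0,0],[0.0005,0,0.0033],0.05],[[0,0,0],[0.0005,0,0.0032],0.05],[[0,0,0],[0,0,0],0.05],[[0,0,0],[0,0,0],0.05]]}}

```text
time_s: 9.45
position: [0.5768, 0.2403, 0.3214]
ee_rot: [[0.198, 0.98, 0.001], [0.98, -0.198, -0.0], [0.0, 0.001, -1.0]]
force: [1.6, -0.1, 8.0]
finger_gap: 0.131
finger_force: 30.0
```

Call:
{"api": "servo_tool", "payload": {"steps": [[[0,0,0],[0,0,0.001],0.05],[[0,0,0],[0,0,0],0.05],[[0,0,0],[0,0,0],0.4],[[0,0,0],[0,0,0],0.4],[[0,0,0],[0,0,0],0.4],[[0,0,0],[0,0,-0.015],0.4],[[0,0,0],[0,0,-0.045],0.4],[[0,0,0],[0,0,-0.047],0.4]]}}

```text
time_s: 10.25
position: [0.5766, 0.2406, 0.4046]
ee_rot: [[0.197, 0.98, -0.003], [0.98, -0.197, -0.001], [-0.002, -0.003, -1.0]]
force: [0.9, -0.0, 0.2]
finger_gap: 0.4
finger_force: 0.0
```

Call:
{"api": "servo_tool", "payload": {"steps": [[[0,0,0],[-0.056,-0.009,0],0.4],[[0,0,0],[-0.056,-0.009,0],0.4],[[0,0,0],[-0.056,-0.009,0],0.4],[[0,0,0],[-0.056,-0.009,0],0.4],[[0,0,0],[-0.056,-0.009,0],0.4],[[0,0,0],[-0.056,-0.009,0],0.4],[[0,0,0],[-0.056,-0.009,0],0.4],[[0,0,0],[-0.056,-0.009,0],0.4]]}}

```text
time_s: 11.05
position: [0.4484, -0.1007, 0.4055]
ee_rot: [[0.197, 0.98, 0.001], [0.98, -0.197, -0.0], [-0.0, 0.001, -1.0]]
force: [0.6, -0.0, -0.1]
finger_gap: 0.397
finger_force: 0.0
```

Call:
{"api": "servo_tool", "payload": {"steps": [[[0,0,0],[0,0,0.05],0.5],[[0,0,0],[0,0,0.05],0.5],[[0,0,0],[0,0,0],0.5],[[0,0,0],[0,0,0],0.5]]}}

```text
time_s: 11.45
position: [0.4495, -0.0993, 0.3255]
ee_rot: [[0.197, 0.98, -0.001], [0.98, -0.197, 0.0], [0.0, -0.001, -1.0]]
force: [0.0, -0.4, 0.6]
finger_gap: 0.501
finger_force: 0.0
```

```bash
python3 - <<'E'
from h import *
c=cap('wrist');s=arm.observe();R=s['ee_rot'];p=s['position']
b=cap('scene')['image']
k=np.array([.4491,-.1014,.0807])
print(p,proj(c,p+R@[0,0,.163]),proj(c,k),R.T@(k-p))
cv2.imwrite('pics/m3.png',np.vstack([c['image'][:300],cv2.resize(b[130:270,160:440],(560,280))])[...,::-1])
E
```

```text
[ 0.44993407 -0.09922464  0.32702029] [277.7 275.2] [277.  226.3] [-0.0022467  -0.00093292  0.2463193 ]
```

View pics/m3.png

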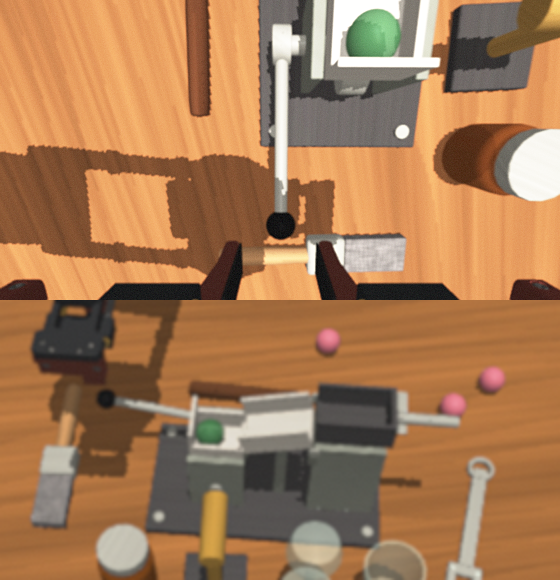

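The mould is level and the marble is in the cup. The knob is at (281,225) in the wrist view, about 2 mm to the right of the prediction. I'll descend and grip it.

Call:
{"api": "servo_tool", "payload": {"steps": [[[0,0,0],[-0.0015,0.001,0.03],0.5],[[0,0,0],[-0.0013,0.001,0.03],0.5],[[0,0,0],[0,0,0.025],0.5],[[0,0,0],[0,0,0.014],0.5],[[0,0,0],[0,0,0.004],0.5],[[0,0,0],[0,0,0],0.5]]}}

```text
time_s: 12.15
position: [0.4512, -0.1018, 0.2435]
ee_rot: [[0.197, 0.98, 0.001], [0.98, -0.197, -0.0], [-0.0, 0.001, -1.0]]
force: [-1.0, -0.3, 0.1]
finger_gap: 0.497
finger_force: 0.0
```

Call:
{"api": "servo_tool", "payload": {"steps": [[[0,0,0],[0,0,0],0.05],[[0,0,0],[0,0,0],0.05],[[0,0,0],[0,0,0],0.05],[[0,0,0],[0,0,0],0.05],[[0,0,0],[0,0,0],0.05]]}}

```text
time_s: 12.65
position: [0.4504, -0.1019, 0.243]
ee_rot: [[0.197, 0.98, -0.001], [0.98, -0.197, -0.0], [-0.0, -0.001, -1.0]]
force: [-4.8, 0.3, 5.7]
finger_gap: 0.256
finger_force: 30.0
```

Call:
{"api": "servo_tool", "payload": {"steps": [[[0,0,0],[0.0024,0,-0.0096],0.05],[[0,0,0],[0.003,0,-0.0094],0.05],[[0,0,0],[0.0035,0,-0.0092],0.05],[[0,0,0],[0.0039,0,-0.009],0.05],[[0,0,0],[0.0045,0,-0.0087],0.05],[[0,0,0],[0.0049,0,-0.0085],0.05],[[0,0,0],[0.0055,0,-0.0082],0.05],[[0,0,0],[0.0059,0,-0.0078],0.05]]}}

```text
time_s: 13.45
position: [0.456, -0.075, 0.2989]
ee_rot: [[0.197, 0.98, -0.001], [0.98, -0.197, 0.0], [0.0, -0.001, -1.0]]
force: [-4.5, 0.0, -2.0]
finger_gap: 0.256
finger_force: 30.0
```

Call:
{"api": "servo_tool", "payload": {"steps": [[[0,0,0],[0.0063,0,-0.0075],0.05],[[0,0,0],[0.0067,0,-0.0072],0.05],[[0,0,0],[0.0072,0,-0.0068],0.05],[[0,0,0],[0.0075,0,-0.0064],0.05],[[0,0,0],[0.0079,0,-0.0059],0.05],[[0,0,0],[0.0081,0,-0.0055],0.05],[[0,0,0],[0.0085,0,-0.005],0.05],[[0,0,0],[0.0087,0,-0.0046],0.05]]}}

```text
time_s: 14.25
position: [0.4657, -0.0272, 0.3382]
ee_rot: [[0.197, 0.98, -0.0], [0.98, -0.197, -0.0], [-0.0, -0.0, -1.0]]
force: [-5.0, -1.1, -1.8]
finger_gap: 0.259
finger_force: 30.0
```

Call:
{"api": "servo_tool", "payload": {"steps": [[[0,0,0],[0.009,0,-0.004],0.05],[[0,0,0],[0.0092,0,-0.0036],0.05],[[0,0,0],[0.0094,0,-0.003],0.05],[[0,0,0],[0.0096,0,-0.0025],0.05],[[0,0,0],[0.0097,0,-0.0019],0.05],[[0,0,0],[0.0097,0,-0.0015],0.05],[[0,0,0],[0.0098,0,-0.0008],0.05],[[0,0,0],[0.0098,0,-0.0003],0.05]]}}

```text
time_s: 15.05
position: [0.4777, 0.0325, 0.3534]
ee_rot: [[0.197, 0.98, 0.002], [0.98, -0.197, -0.0], [0.0, 0.002, -1.0]]
force: [-5.1, -2.0, 2.5]
finger_gap: 0.261
finger_force: 30.0
```

Call:
{"api": "servo_tool", "payload": {"steps": [[[0,0,0],[0,0,0],0.05],[[0,0,0],[0,0,0],0.05],[[0,0,0],[0,0,0],0.05]]}}

```text
time_s: 15.35
position: [0.4777, 0.0324, 0.3533]
ee_rot: [[0.197, 0.98, 0.002], [0.98, -0.197, 0.001], [0.001, 0.002, -1.0]]
force: [-5.3, -0.1, 3.5]
finger_gap: 0.253
finger_force: 30.0
```

```bash
python3 - <<'E'
from h import *
s=arm.observe();print(s['position'],s['force'],s['finger_gap'])
a=cap('scene')['image'][130:270,160:440];b=cap('top')['image'][160:300,140:420]
cv2.imwrite('pics/m4.png',cv2.resize(np.vstack([a,b]),None,fx=2.1,fy=2.1,interpolation=cv2.INTER_CUBIC)[...,::-1])
E
```

```text
[0.47767631 0.03241125 0.3533387 ] [-5.32366648 -0.12617164  3.48106047] 0.2531302103836963
```

View pics/m4.png

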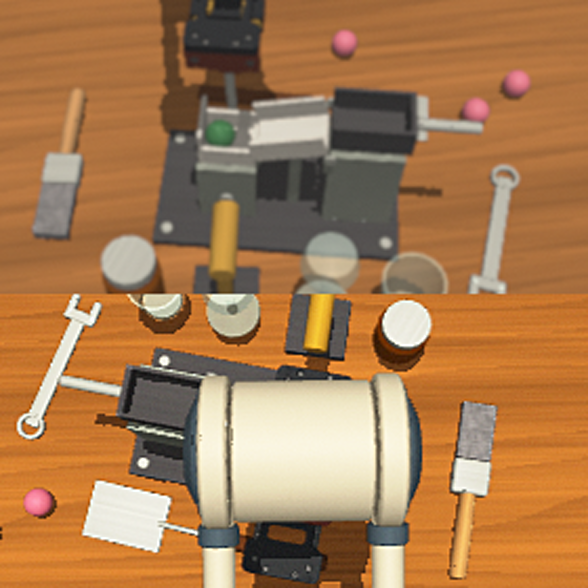

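The final picture shows the knob held upright above the tower, the marble in the raised cup at (220,132), the mould level, and the bystanders unmoved. The measured displacement (137 mm across, 110 mm up) matches a cam angle of about 0.

```bash
python3 -c "
from plant import arm
print(arm.job_done())"
```

```text
the job is handed in; nothing more can be done
None
```

The job is handed in: the marble rolled into the lift cup, the mould was lowered back to level, and the gripper is still holding the cam lever at the top of its lift.

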